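# Roll two bar blanks onto the marking line

## Robot

A 6-joint arm with a two-finger parallel gripper is mounted at the origin on a cart in front of the work surface, level with it; the furniture and walls round the work are solid. World frame = base frame: x ahead of the robot, y to its left, z up, the work surface at z = 0. Lengths are in m, angles in rad, forces in N, time in s.
With the tool pointing down it reaches from about 0.325 to 0.925 m from the base axis. Payload 3.1 kg.
Tool frame: the origin (TCP) lies midway between the tips of the shut fingers; the grasp point (between the pads) lies 19 mm behind it; z points along the fingers, y is the line along which they close (so a half turn about z gives the same grasp; the last joint's range is limited). The gripper opens to 85 mm and grips with 20 to 120 N. Pads are 22 mm wide; open, the fingers measure 114 mm over their backs; the gripper's body (76 mm by 85 mm) begins 54 mm behind the grasp point. The pads swing forward as they close: fully open they stand 13 mm farther back than shut.
Start: joints at [-1.258, 0.217, 1.613, -0, 1.311, -0.112], TCP at [0.258, -0.569, 0.231] pointing down, gripper open.
Joint ranges: [-2.75, 2.75], [-0.78, 2.1], [0.31, 2.55], [-1.13, 4.27], [0.13, 2.63], [-2.58, 2.58]. Speed limits (rad/s): [2.79, 2.79, 3.14, 3.14, 3.14, 3.14].

## Interface

Orientations are given as a 3x3 rotation matrix whose columns are the frame's x, y, z axes.
In Python, from cell import bot gives the robot as it stands.
- The arm moves only by the tool run_rows, called after "Call:" as a command line: name --argument value ..., lists and objects as JSON in quotes. Schema: {"type":"object","properties":{"deltas":{"type":"array","items":{"type":"object","properties":{"rotvec":{"type":"array","items":{"type":"number"},"minItems":3,"maxItems":3},"trans":{"type":"array","items":{"type":"number"},"minItems":3,"maxItems":3},"finger_gap":{"type":"number"}},"additionalProperties":false,"required":["finger_gap"]},"minItems":1,"maxItems":12},"only":{"type":"string"},"quiet":{"type":"boolean"},"lines":{"type":"string"}},"required":["deltas"],"additionalProperties":false}. deltas is a list of rows, 1 to 12 of them, each an object with the fields rotvec (a list: a rotation vector rx, ry, rz in parts of the range, where 1.0 means pi rad), trans (a list: dx, dy, dz in normalised numbers (1 is 0.8 m)), finger_gap (the opening from 0.0 (shut) to 1.0 (fully open)); a field left out counts as zero (the opening has to be given); each row is the pose to reach, as a shift and turn from the pose commanded when the call began, along the tool's axes at that moment; what a row does not reach only later rows make up. A row lasts 1/10 s, in which the tool goes at most 0.05 m and 0.15 rad, less where a joint would pass 70% of its speed; a pose out of reach is approached as far as the arm can. The fingers move at their own pace and stop on an object; the grip force is fixed at half the most. Time passes only in rows, so rows that do not move let the fingers close. The tool returns the time, the measured TCP pose, the force, the opening and the grip force at its end. only (a regular expression) keeps the lines of the reply that match it, lines (a string "A,B") keeps lines A to B, and quiet returns only ok. A shift or turn number past 1, either way, is cut back to 1. Input that does not fit is refused with a message, and nothing moves.
- bot.read_state(): the state, without advancing time (a new reading comes with each control period).
- bot.snapshot(name): name is "scene" or "top"; returns a dict with "pixels" (480x640x3 uint8, red, green, blue), "z_map" (480x640 float32, m along the optical axis (not along the pixel's ray), 0 where there is no reading), "vertical_fov" (degrees; the focal length in pixels is half the picture's height over the tangent of half this angle, whatever the lens; pixels are square), "cx", "cy" (the principal point, pixels), "xyz" and "rotation" of the camera in the world. Camera axes: x right, y down, z forward; pixel columns grow to the right and rows downward; lengths in m; the calibration is good to about 2 mm. A picture is of the moment at which its call begins.
- bot.finish_job(): hands the job in; it is judged then, once.
The state is a dict: "t": time; "q": joint angles; "qd": joint speeds; "joint_efforts": joint torques, N m; "tcp_pos": TCP position; "tool_rot": TCP orientation; "wrist_force": force on the tool from outside, world axes, zero at the start; "moment": the same for the moment, N m; "finger_gap": opening from 0.0 (shut) to 1.0 (fully open); "grasp_force": force on a finger pad.
Only numpy, scipy, OpenCV 4.12 (cv2) and the standard library are available. Lean on these libraries where they do the work, as an engineer would, in place of code of your own. Each camera call takes 0.05 s, during which the arm holds its last target. There are 200 camera calls.

## Task

Two turned bar blanks, one thick and one thin, lie on the marking-out board. With the fingertips roll first the thick bar and then the thin bar sideways across the board until each lies centred on the white line and parallel to it. Do not slide them without turning and do not pick them up, and leave the other things alone.

Things in the scene. Friction and masses are not known exactly. Their poses are not given: they have to be found in the camera images.
- board: fixed marking-out board: plywood with a dark rubber face, 240 (x) x 260 (y) x 12 mm high, lying on the bench; origin at the centre of its underside, z up. One white line, 3 mm wide, runs along its x axis over its whole length at y = 0. The bars start on either side of the line, one in the +x half and one in the -x half of the board, roughly parallel to the line; which bar is in which half varies.
- line_mid (a point): middle of the white line, on the top face of the board (12 mm above the bench); axes as the board's
- thick_bar: loose plain aluminium bar, a cylinder 32 mm in diameter and 80 mm long, 135 to 225 g, on the board; origin at its middle on its axis (16 mm above the board's face), x along its axis; y and z turn as it rolls (z up at the start). Lightly pressed on top (about 5 N) by a fingertip that moves sideways, it rolls half as far as the finger moves; short strokes can be repeated.
- thin_bar: loose plain aluminium bar, a cylinder 22 mm in diameter and 80 mm long, 64 to 106 g; origin (11 mm above the board's face), axes and rolling as the thick bar. Both also roll when pushed slowly from behind with the tip reaching just below axis height; a tip wedged behind the upper half tends to slide them. Let go, they stop within a few mm.
- gauge_block: bystander: loose grey gauge block, 9 x 30 x 20 mm high, on the board near the middle of its +y edge; origin at the centre of its underside
- bush: bystander: loose grey flanged bush, 35 mm across, 12 mm high, on the board near the middle of its -y edge; origin at the centre of its underside
- marker_pen: bystander: loose marker, 123 x 16 mm, lying on the bench to the right of the board; origin at the centre of its underside
- knob: bystander: loose black knob, 35 mm across, 20 mm high, on the bench to the right of the board; origin at the centre of its underside

How it is judged:
On the way, in this order (a step that is already met when the one before it is completed fails the run):
1. the thick bar has rolled through at least about a quarter turn (angle between thick_bar's own z axis and vertical above 1.3 rad), for 0.05 s.
2. the thick bar lies on the line (y of thick_bar in the frame of line_mid between -0.007 and 0.007 m and x of thick_bar in the frame of line_mid between -0.1 and 0.1 m and z of thick_bar in the frame of line_mid between 0.013 and 0.019 m and angle between the x axis of thick_bar and the x axis of board, either way round below 0.15 rad and linear speed of thick_bar below 0.01 m/s), for 0.2 s.
3. the thin bar has rolled through at least about a quarter turn (angle between thin_bar's own z axis and vertical above 1.3 rad), for 0.05 s.
4. the thin bar lies on the line (y of thin_bar in the frame of line_mid between -0.007 and 0.007 m and x of thin_bar in the frame of line_mid between -0.1 and 0.1 m and z of thin_bar in the frame of line_mid between 0.008 and 0.014 m and angle between the x axis of thin_bar and the x axis of board, either way round below 0.15 rad and linear speed of thin_bar below 0.01 m/s), for 0.2 s.
At the end, for the whole second after the job is handed in: both bars lie at rest on the board with the middle of the bar within 7 mm of the line's centre, parallel to the line within 0.15 rad, its middle within 100 mm of the line's middle (all of step 2 and all of step 4); the robot touches nothing.
It fails at once if the thick bar is lifted off the board (more than 8 mm) (z of thick_bar in the frame of line_mid above 0.024 m).
It fails at once if the thin bar is lifted off the board (more than 8 mm) (z of thin_bar in the frame of line_mid above 0.019 m).
It fails at once if a bystander (gauge block, bush, marker or knob) is moved more than 15 mm (distance of any of gauge_block, bush, marker_pen, knob from where it was at the start of the episode above 0.015 m).
It also fails if it takes over 72 s, if anything falls off the work surface, if the arm or the gripper's body presses on something with over 40 N, if the wrist force passes 120 N, or if a joint passes its speed limit or range.

## Working session

There is one attempt and no reset: what is moved stays moved. The work goes in short steps, Python scripts to look and compute and a tool call to move; the robot and the scene stay as the last step left them, time stands still between calls to the robot, and variables do not carry over. Pictures are saved under pics/ and viewed, at most 10 in all, crops included, and the job is handed in when it is done.

```bash
ls; mkdir -p pics; python3 - <<'E'
from cell import bot
import cv2,numpy as np
s=bot.read_state();print(s)
for n in("scene","top"):
    d=bot.snapshot(n);cv2.imwrite(f"pics/{n}0.png",d["pixels"][:,:,::-1]);print(n,d["vertical_fov"],d["cx"],d["cy"],d["xyz"],d["rotation"])
    np.savez(f"{n}0.npz",**d)
E
```

```text
cell.py
pics
{'t': 0.0, 'q': array([-1.25819819e+00,  2.17773528e-01,  1.61495299e+00,  3.94369600e-08,
        1.31126612e+00, -1.12216231e-01]), 'qd': array([ 0.00093651, -0.00051009,  0.00081191, -0.00046243, -0.00052749,
       -0.00183216]), 'joint_efforts': array([-1.66098303e-03, -3.96846628e+01, -3.03852689e+01, -3.58284915e-04,
        9.68384498e-03, -2.93411972e-06]), 'tcp_pos': array([ 0.25735293, -0.56865977,  0.22994639]), 'tool_rot': array([[ 9.11115360e-01,  4.12150768e-01, -7.38035363e-04],
       [ 4.12151341e-01, -9.11112538e-01,  2.28368714e-03],
       [ 2.68790137e-04, -2.38488470e-03, -9.99997120e-01]]), 'wrist_force': array([ 0.26118436, -1.53313799,  1.77165801]), 'moment': array([-0.01336318,  0.00375486,  0.0109715 ]), 'grasp_force': 0.0, 'finger_gap': 1.0029966778302186}
scene 44.21209016346075 313.36227180424993 242.94542710385454 [0.12580973 0.96612248 0.83432144] [[-0.89902521 -0.25393597  0.35674949]
 [-0.4374757   0.55656525 -0.70629324]
 [-0.01920111 -0.79104466 -0.611457  ]]
top 42.858518500662235 323.0106401957646 242.58507143763688 [0.50510992 0.06070709 1.1803006 ] [[ 0.02089168 -0.99929359  0.03123873]
 [-0.99977085 -0.02102715 -0.00401435]
 [ 0.00466837 -0.03114771 -0.99950389]]
```

View pics/scene0.png

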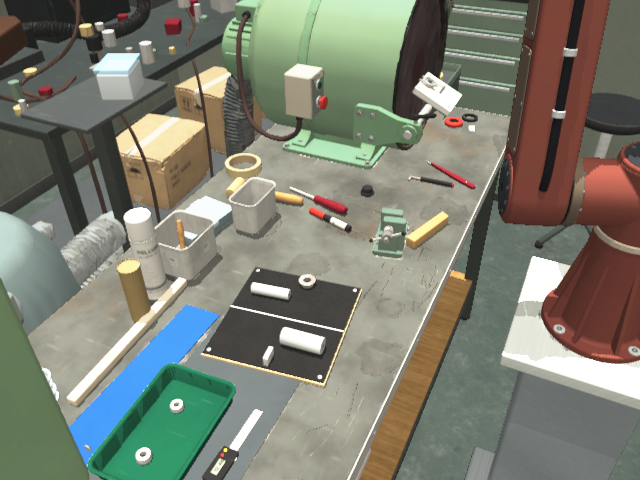

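View pics/top0.png

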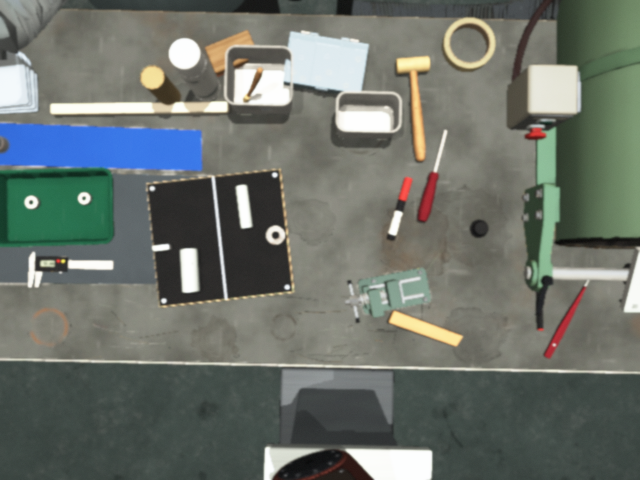

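The top view shows the thick bar at about (189,270), left of the line (+y side, near half). The thin bar is at about (244,206), on the -y side in the far half. The line runs from (213,177) to (226,299), the gauge block is at (160,247) and the bush at (275,235). The scene view agrees: thick (302,340), thin (270,292), block (268,354), bush (307,281).

```bash
cat > look.py <<'E'
import cv2,numpy as np
from cell import bot
def ray(d,p):
    f=240/np.tan(np.radians(d["vertical_fov"])/2)
    v=d["rotation"]@np.array([(p[0]-d["cx"])/f,(p[1]-d["cy"])/f,1]);return d["xyz"],v
def plane(d,p,h):
    o,v=ray(d,p);return o+v*(h-o[2])/v[2]
def tri(a,p,b,q):
    o1,v1=ray(a,p);o2,v2=ray(b,q);k=np.linalg.lstsq(np.c_[v1,-v2],o2-o1,rcond=None)[0]
    x,y=o1+v1*k[0],o2+v2*k[1];return (x+y)/2,np.linalg.norm(x-y)
def blobs(d,box,thr=110):
    x0,y0,x1,y1=box;px=d["pixels"]
    dark=np.zeros(px.shape[:2],np.uint8);dark[y0:y1,x0:x1]=(px[y0:y1,x0:x1].max(2)<60)
    n,l,st,_=cv2.connectedComponentsWithStats(cv2.morphologyEx(dark,cv2.MORPH_CLOSE,np.ones((9,9))))
    i=1+st[1:,4].argmax();c=cv2.findContours((l==i).astype(np.uint8),0,2)[0]
    hull=cv2.convexHull(np.vstack(c));m=np.zeros_like(dark);cv2.fillPoly(m,[hull],1)
    m=cv2.erode(m,np.ones((3,3)))
    w=((px.min(2)>thr)&(m>0)).astype(np.uint8)
    out=[]
    for c in cv2.findContours(w,0,1)[0]:
        if cv2.contourArea(c)>20:
            r=cv2.minAreaRect(c);M=cv2.moments(c);out.append((np.array([M["m10"],M["m01"]])/M["m00"],cv2.contourArea(c),r))
    return out
TB=(130,155,310,320);SB=(190,255,375,390)
E
python3 - <<'E'
from look import *
t=dict(np.load("top0.npz"));s=dict(np.load("scene0.npz"))
for n,d,b,in(("top",t,TB),("scene",s,SB)):
    print(n)
    for c,a,r in blobs(d,b): print(c.round(1),a,[np.round(x,1) for x in r], 'z=12mm xy',plane(d,c,.012)[:2].round(4))
E
```

```text
top
[189.  269.9] 726.5 [array([189. , 269.9]), array([44.4, 17.8]), np.float64(86.8)] z=12mm xy [0.4842 0.3104]
[162.3 247. ] 76.0 [array([162.3, 247. ]), array([ 6.8, 14. ]), np.float64(83.7)] z=12mm xy [0.5267 0.3626]
[274.7 234.6] 268.0 [array([274.5, 234.5]), array([19., 17.]), np.float64(90.0)] z=12mm xy [0.5549 0.1486]
[243.5 206. ] 491.0 [array([243.5, 205.9]), array([44.3, 12.4]), np.float64(82.9)] z=12mm xy [0.6085 0.2097]
[219.1 237.4] 379.5 [array([219.1, 237.5]), array([118. ,   4.2]), np.float64(83.9)] z=12mm xy [0.5473 0.2546]
scene
[313.  349.4] 75.0 [array([309.3, 349.4]), array([27. ,  5.6]), np.float64(5.7)] z=12mm xy [0.4657 0.3054]
```

```bash
sed -i 's/np.ones((9,9))/np.ones((15,15))/' look.py
cat >> look.py <<'E'
def pick(bl,lo,hi): # bars by area, elongated
    return [b for b in bl if lo<b[1]<hi and max(b[2][1])/min(b[2][1])>1.8]
def measure(t):
    bl=blobs(t,TB); ln=max(bl,key=lambda b:max(b[2][1]))
    P=cv2.boxPoints(ln[2]);P=P[P[:,1].argsort()];e0=plane(t,P[2:].mean(0),.012);e1=plane(t,P[:2].mean(0),.012)
    u=(e1-e0)/np.linalg.norm(e1-e0);mid=(e0+e1)/2;nrm=np.array([-u[1],u[0],0])
    print("line",mid.round(4),"yaw",np.arctan2(u[1],u[0]).round(3),"len",np.linalg.norm(e1-e0).round(3))
    bars=sorted([b for b in bl if b is not ln and 30<max(b[2][1])<55 and b[1]>300],key=lambda b:-b[1])
    for n,h,b in zip(("thick","thin"),(.028,.023),bars):
        P=cv2.boxPoints(b[2]);P=P[P[:,1].argsort()];a0=plane(t,P[2:].mean(0),h);a1=plane(t,P[:2].mean(0),h)
        c=plane(t,b[0],h);v=a1-a0
        print(n,c.round(4),"yaw",np.arctan2(v[1],v[0]).round(3),"len",np.linalg.norm(v).round(3),"x,y rel",((c-mid)@u).round(4),((c-mid)@nrm).round(4))
E
python3 - <<'E'
from look import *
t=dict(np.load("top0.npz"));s=dict(np.load("scene0.npz"))
measure(t)
px=s["pixels"];print("scene dark levels",px[305,240],px[355,330],px[340,302])
for c,a,r in blobs(s,SB): print(c.round(1),a,[np.round(x,1) for x in r])
E
```

```text
line [0.5475 0.2547 0.012 ] yaw 0.132 len 0.226
thick [0.4845 0.307  0.028 ] yaw 0.083 len 0.084 x,y rel -0.0556 0.0602
thin [0.6075 0.2083 0.023 ] yaw 0.149 len 0.084 x,y rel 0.0533 -0.0539
scene dark levels [68 68 64] [69 66 64] [255 255 255]
[313.  349.4] 75.0 [array([309.3, 349.4]), array([27. ,  5.6]), np.float64(5.7)]
```

```bash
sed -i 's/thr=110)/thr=110,dk=60)/; s/max(2)<60/max(2)<dk/' look.py
python3 - <<'E'
from look import *
t=dict(np.load("top0.npz"));s=dict(np.load("scene0.npz"))
T=sorted(blobs(t,TB),key=lambda b:-b[1]); 
S=blobs(s,SB,150,85)
for c,a,r in S: print(c.round(1),a,[np.round(x,1) for x in r])
for n,p,g in(("thick",(189,270),(302,340)),("thin",(243,206),(270,292)),("bush",(275,235),(307,281)),("block",(162,247),(268,354))):
    f=lambda L,p:min(L,key=lambda b:np.hypot(*(b[0]-p)))[0]
    x,e=tri(t,f(T,p),s,f(S,g));print(n,x.round(4),"gap",round(e,4))
E
```

```text
[267.1 354.3] 79.5 [array([266.9, 354.6]), array([ 6.5, 19.6]), np.float64(19.7)]
[301.2 339. ] 654.5 [array([301. , 338.9]), array([43.7, 17. ]), np.float64(15.9)]
[287.2 318.3] 149.5 [array([286.9, 318.2]), array([112.6,   2.3]), np.float64(12.7)]
[269.6 289.7] 336.5 [array([269.5, 289.6]), array([38.4, 10. ]), np.float64(11.3)]
[305.4 282. ] 58.5 [array([306.1, 282. ]), array([15.5,  7.2]), np.float64(12.1)]
thick [0.4863 0.307  0.0319] gap 0.0039
thin [0.6087 0.2086 0.0261] gap 0.0033
bush [0.5567 0.1491 0.0183] gap 0.0044
block [0.5284 0.3603 0.0245] gap 0.0043
```

Triangulated heights are about 3 mm over the nominal axis heights and lengths match, so the measurements agree. Plan: with the fingers half open along the line (tool y = line direction), push each bar from behind below axis height. Two contacts keep it parallel.

```bash
cat > go.py <<'E'
# go.py relx rely z : shift in tool axes to a point in line frame
import sys,numpy as np
from scipy.spatial.transform import Rotation as R
from cell import bot
x,y,z=map(float,sys.argv[1:]);a=.132;mid=np.array([.5475,.2547])
u=np.array([np.cos(a),np.sin(a)]);n=np.array([-u[1],u[0]])
s=bot.read_state();T=s["tool_rot"];p=s["tcp_pos"]
g=np.r_[mid+x*u+y*n,z];G=np.c_[np.r_[n,0],np.r_[u,0],[0,0,-1]]
print("t",round(s["t"],2),"shift",(T.T@(g-p)).round(4),"rot",R.from_matrix(T.T@G).as_rotvec().round(3),"F",s["wrist_force"].round(1),"now rel",((p[:2]-mid)@u).round(4),((p[:2]-mid)@n).round(4),p[2].round(4),"gap",round(s["finger_gap"],2))
E
python3 go.py -.058 .108 .15
```

```text
t 0.1 shift [ 0.5793 -0.7506  0.0819] rot [-0.002 -0.002 -1.278] F [ 0.8  1.1 -0.5] now rel -0.396 -0.7781 0.2301 gap 1.0
```

The manual's scale: shifts go in shares of 0.8 m and turns go in shares of pi rad. Converting my numbers, -0.751 m / 0.8 = -0.9388, 0.579 m / 0.8 = 0.7238, -1.278 rad / 3.1416 = -0.4068.

Call:
run_rows --deltas '[{"rotvec":[0,0,-0.191],"trans":[0.3625,-0.4688,0],"finger_gap":0.45},{"rotvec":[0,0,-0.191],"trans":[0.3625,-0.4688,0],"finger_gap":0.45},{"rotvec":[0,0,-0.191],"trans":[0.3625,-0.4688,0],"finger_gap":0.45},{"rotvec":[0,0,-0.191],"trans":[0.3625,-0.4688,0],"finger_gap":0.45},{"rotvec":[0,0,-0.191],"trans":[0.3625,-0.4688,0],"finger_gap":0.45},{"rotvec":[0,0,-0.191],"trans":[0.3625,-0.4688,0],"finger_gap":0.45},{"rotvec":[0,0,-0.191],"trans":[0.3625,-0.4688,0],"finger_gap":0.45},{"rotvec":[0,0,-0.191],"trans":[0.3625,-0.4688,0],"finger_gap":0.45},{"rotvec":[0,0,-0.4068],"trans":[0.7238,-0.9388,0],"finger_gap":0.45},{"rotvec":[0,0,-0.4068],"trans":[0.7238,-0.9388,0],"finger_gap":0.45},{"rotvec":[0,0,-0.4068],"trans":[0.7238,-0.9388,0],"finger_gap":0.45},{"rotvec":[0,0,-0.4068],"trans":[0.7238,-0.9388,0],"finger_gap":0.45}]'

```text
t: 1.3
tcp_pos: [0.3957, 0.0165, 0.2312]
tool_rot: [[-0.06, 0.998, 0.001], [0.998, 0.06, -0.0], [-0.0, 0.001, -1.0]]
wrist_force: [0.7, -1.4, 0.8]
finger_gap: 0.452
grasp_force: 0.0
```

```bash
python3 go.py -.058 .108 .15
```

```text
t 1.3 shift [0.3323 0.1002 0.0812] rot [ 0.001  0.    -0.072] F [ 0.7 -1.4  0.8] now rel -0.1819 -0.2162 0.2312 gap 0.45
```

In the tool's units: 0.332 m / 0.8 = 0.415, 0.1 m / 0.8 = 0.125, -0.07 rad / 3.1416 = -0.0223.

Call:
run_rows --deltas '[{"rotvec":[0,0,-0.0223],"trans":[0.415,0.125,0],"finger_gap":0.45},{"rotvec":[0,0,-0.0223],"trans":[0.415,0.125,0],"finger_gap":0.45},{"rotvec":[0,0,-0.0223],"trans":[0.415,0.125,0],"finger_gap":0.45},{"rotvec":[0,0,-0.0223],"trans":[0.415,0.125,0],"finger_gap":0.45},{"rotvec":[0,0,-0.0223],"trans":[0.415,0.125,0],"finger_gap":0.45},{"rotvec":[0,0,-0.0223],"trans":[0.415,0.125,0],"finger_gap":0.45},{"rotvec":[0,0,-0.0223],"trans":[0.415,0.125,0],"finger_gap":0.45},{"rotvec":[0,0,-0.0223],"trans":[0.415,0.125,0.05],"finger_gap":0.45},{"rotvec":[0,0,-0.0223],"trans":[0.415,0.125,0.1],"finger_gap":0.45},{"rotvec":[0,0,-0.0223],"trans":[0.415,0.125,0.1],"finger_gap":0.45}]'

```text
t: 2.3
tcp_pos: [0.4725, 0.3488, 0.1437]
tool_rot: [[-0.125, 0.992, -0.013], [0.992, 0.125, -0.008], [-0.006, -0.014, -1.0]]
wrist_force: [-0.4, -0.3, -0.8]
finger_gap: 0.452
grasp_force: 0.0
```

```bash
python3 go.py -.058 .108 .03; python3 - <<'E'
from look import *
d=bot.snapshot("scene");cv2.imwrite("pics/s1.png",cv2.resize(d["pixels"][200:420,150:430,::-1],None,fx=2.5,fy=2.5))
E
```

```text
t 2.3 shift [0.0055 0.0056 0.1136] rot [-0.014  0.006 -0.007] F [-0.4 -0.3 -0.8] now rel -0.062 0.1032 0.1437 gap 0.45
```

View pics/s1.png

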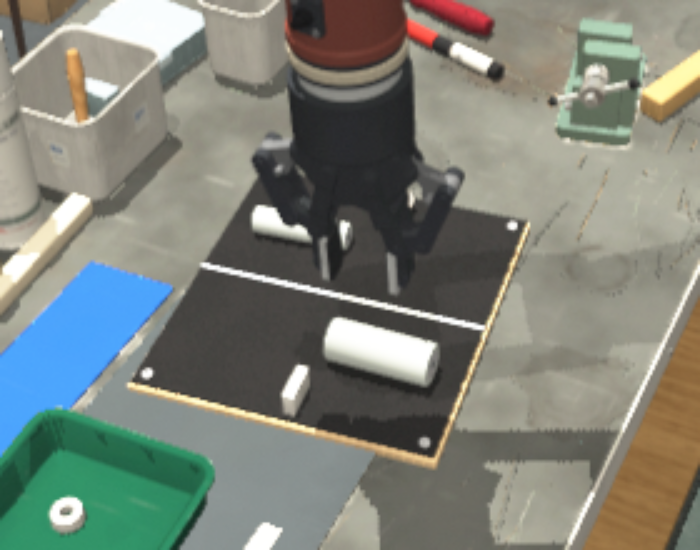

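The gripper hangs above the board with its tips at crop (325,275) and (395,290). The thick bar is at (380,350), the gauge block at (295,390), and the fingers line up with the line. I descend behind the thick bar.

In the tool's units: 0.113 m / 0.8 = 0.1413, 0.105 m / 0.8 = 0.1313.

Call:
run_rows --deltas '[{"trans":[0.0063,0,0.05],"finger_gap":0.45},{"trans":[0.0063,0,0.1],"finger_gap":0.45},{"trans":[0.0063,0,0.1313],"finger_gap":0.45},{"trans":[0.0063,0,0.1413],"finger_gap":0.45},{"trans":[0.0063,0,0.1413],"finger_gap":0.45}]'

```text
t: 2.85
tcp_pos: [0.4778, 0.3562, 0.0391]
tool_rot: [[-0.123, 0.992, 0.0], [0.992, 0.123, 0.0], [0.0, 0.0, -1.0]]
wrist_force: [-0.0, -0.3, 1.2]
finger_gap: 0.451
grasp_force: 0.0
```

```bash
python3 go.py -.058 .108 .012
```

```text
t 2.85 shift [-0.0018 -0.0023  0.0271] rot [ 0.    -0.    -0.009] F [-0.  -0.3  1.2] now rel -0.0557 0.1098 0.0391 gap 0.45
```

In the tool's units: 0.018 m / 0.8 = 0.0225, 0.016 m / 0.8 = 0.02, -0.009 rad / 3.1416 = -0.0029.

Call:
run_rows --deltas '[{"rotvec":[0,0,-0.0029],"trans":[0,0,0.0075],"finger_gap":0.45},{"rotvec":[0,0,-0.0029],"trans":[0,0,0.015],"finger_gap":0.45},{"rotvec":[0,0,-0.0029],"trans":[0,0,0.02],"finger_gap":0.45},{"rotvec":[0,0,-0.0029],"trans":[0,0,0.0225],"finger_gap":0.45},{"rotvec":[0,0,-0.0029],"trans":[0,0,0.0225],"finger_gap":0.45},{"rotvec":[0,0,-0.0029],"trans":[0,0,0.0225],"finger_gap":0.45}]'

```text
t: 3.45
tcp_pos: [0.4773, 0.3563, 0.0204]
tool_rot: [[-0.133, 0.991, 0.0], [0.991, 0.133, 0.0], [0.0, 0.0, -1.0]]
wrist_force: [-0.3, -0.2, -0.5]
finger_gap: 0.45
grasp_force: 0.0
```

Call:
run_rows --deltas '[{"trans":[0,0,0.0025],"finger_gap":0.45},{"trans":[0,0,0.0025],"finger_gap":0.45}]'

```text
t: 3.65
tcp_pos: [0.4771, 0.3562, 0.0181]
tool_rot: [[-0.133, 0.991, -0.0], [0.991, 0.133, -0.0], [-0.0, -0.0, -1.0]]
wrist_force: [-0.8, -0.6, -0.1]
finger_gap: 0.449
grasp_force: 0.0
```

Call:
run_rows --deltas '[{"trans":[0,0,0.0025],"finger_gap":0.45},{"trans":[0,0,0.0025],"finger_gap":0.45}]'

```text
t: 3.85
tcp_pos: [0.477, 0.3561, 0.016]
tool_rot: [[-0.133, 0.991, -0.0], [0.991, 0.133, -0.0], [-0.0, -0.001, -1.0]]
wrist_force: [0.5, 0.3, -0.6]
finger_gap: 0.454
grasp_force: 0.0
```

Call:
run_rows --deltas '[{"trans":[0,0,0.0025],"finger_gap":0.45},{"trans":[0,0,0.0025],"finger_gap":0.45}]'

```text
t: 4.05
tcp_pos: [0.477, 0.3561, 0.014]
tool_rot: [[-0.133, 0.991, -0.001], [0.991, 0.133, -0.0], [-0.0, -0.001, -1.0]]
wrist_force: [-0.6, -0.4, -0.3]
finger_gap: 0.451
grasp_force: 0.0
```

In the tool's units: -0.035 m / 0.8 = -0.0438, -0.027 m / 0.8 = -0.0338.

Call:
run_rows --deltas '[{"trans":[-0.0063,-0.0025,-0.005],"finger_gap":0.45},{"trans":[-0.0125,-0.0025,-0.005],"finger_gap":0.45},{"trans":[-0.0175,-0.0025,-0.005],"finger_gap":0.45},{"trans":[-0.0225,-0.0025,-0.005],"finger_gap":0.45},{"trans":[-0.0263,-0.0025,-0.005],"finger_gap":0.45},{"trans":[-0.0288,-0.0025,-0.005],"finger_gap":0.45},{"trans":[-0.0313,-0.0025,-0.005],"finger_gap":0.45},{"trans":[-0.0338,-0.0025,-0.005],"finger_gap":0.45},{"trans":[-0.0363,-0.0025,-0.005],"finger_gap":0.45},{"trans":[-0.0388,-0.0025,-0.005],"finger_gap":0.45},{"trans":[-0.0413,-0.0025,-0.005],"finger_gap":0.45},{"trans":[-0.0438,-0.0025,-0.005],"finger_gap":0.45}]'

```text
t: 5.25
tcp_pos: [0.4799, 0.3212, 0.0183]
tool_rot: [[-0.133, 0.991, 0.0], [0.991, 0.133, 0.0], [0.0, 0.0, -1.0]]
wrist_force: [-0.1, 0.8, 0.8]
finger_gap: 0.448
grasp_force: 0.1
```

Call:
run_rows --deltas '[{"trans":[-0.0025,0,0],"finger_gap":0.45},{"trans":[-0.005,0,0],"finger_gap":0.45},{"trans":[-0.0075,0,0],"finger_gap":0.45},{"trans":[-0.01,0,0],"finger_gap":0.45},{"trans":[-0.0125,0,0],"finger_gap":0.45},{"trans":[-0.0125,0,0],"finger_gap":0.45}]'

```text
t: 5.85
tcp_pos: [0.4813, 0.3111, 0.0183]
tool_rot: [[-0.132, 0.991, -0.0], [0.991, 0.132, -0.0], [-0.0, -0.0, -1.0]]
wrist_force: [-0.6, -0.1, -0.1]
finger_gap: 0.446
grasp_force: 0.0
```

```bash
python3 go.py -.058 .027 .018; python3 - <<'E'
from look import *
d=bot.snapshot("top");measure(d)
cv2.imwrite("pics/t2.png",cv2.resize(d["pixels"][150:320,120:320,::-1],None,fx=3,fy=3))
E
```

```text
t 5.85 shift [-0.0376  0.0002  0.0003] rot [-0.     0.     0.001] F [-0.6 -0.1 -0.1] now rel -0.0582 0.0646 0.0183 gap 0.45
line [0.5436 0.2539 0.012 ] yaw 0.142 len 0.234
thick [0.4883 0.2818 0.028 ] yaw 0.083 len 0.082 x,y rel -0.0508 0.0355
thin [0.6072 0.2083 0.023 ] yaw 0.149 len 0.084 x,y rel 0.0565 -0.0542
```

View pics/t2.png

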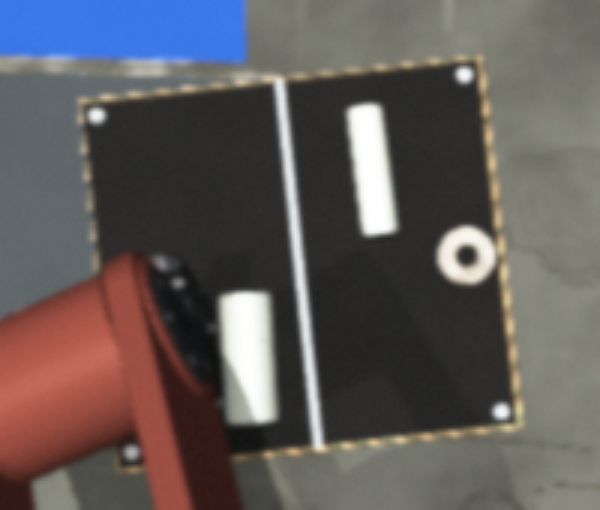

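The bar has moved toward the line (crop (248,355), line at about (312,355)) and nothing else moved. I keep pushing slowly.

In the tool's units: -0.024 m / 0.8 = -0.03, -0.002 m / 0.8 = -0.0025.

Call:
run_rows --deltas '[{"trans":[-0.0025,0,0],"finger_gap":0.45},{"trans":[-0.005,0,0],"finger_gap":0.45},{"trans":[-0.0075,0,0],"finger_gap":0.45},{"trans":[-0.01,0,0],"finger_gap":0.45},{"trans":[-0.0125,0,0],"finger_gap":0.45},{"trans":[-0.015,0,0],"finger_gap":0.45},{"trans":[-0.0175,0,0],"finger_gap":0.45},{"trans":[-0.02,0,0],"finger_gap":0.45},{"trans":[-0.0225,0,0],"finger_gap":0.45},{"trans":[-0.025,0,0],"finger_gap":0.45},{"trans":[-0.0275,0,0],"finger_gap":0.45},{"trans":[-0.03,0,0],"finger_gap":0.45}]'

```text
t: 7.1
tcp_pos: [0.4844, 0.2875, 0.0183]
tool_rot: [[-0.133, 0.991, -0.0], [0.991, 0.133, 0.0], [0.0, -0.0, -1.0]]
wrist_force: [0.1, -0.0, 0.4]
finger_gap: 0.45
grasp_force: 0.1
```

Call:
run_rows --deltas '[{"trans":[-0.0025,0,0],"finger_gap":0.45},{"trans":[-0.0044,0,0],"finger_gap":0.45},{"trans":[-0.0063,0,0],"finger_gap":0.45},{"trans":[-0.0075,0,0],"finger_gap":0.45},{"trans":[-0.0075,0,0],"finger_gap":0.45},{"trans":[-0.0075,0,0],"finger_gap":0.45}]'

```text
t: 7.7
tcp_pos: [0.4852, 0.2816, 0.0183]
tool_rot: [[-0.133, 0.991, -0.0], [0.991, 0.133, -0.0], [-0.0, -0.0, -1.0]]
wrist_force: [-0.1, -0.3, -0.6]
finger_gap: 0.449
grasp_force: 0.0
```

```bash
python3 go.py -.058 .027 .018; cat >> look.py <<'E'
def line_now(t):
    # line frame fixed from the first picture; bar silhouettes only
    a=.126;mid=np.array([.5475,.2547,.012]);u=np.array([np.cos(a),np.sin(a),0]);n=np.array([-u[1],u[0],0])
    for b in blobs(t,TB):
        if b[1]<250: continue
        for h in(.012,.023,.028):
            P=cv2.boxPoints(b[2]);P=P[P[:,1].argsort()]
            E=[plane(t,P[i:i+2].mean(0),h)-mid for i in(2,0)]
            print(h,"area",b[1],"ends",[((e@u).round(4),(e@n).round(4)) for e in E])
E
python3 - <<'E'
from look import *
d=bot.snapshot("top");line_now(d)
cv2.imwrite("pics/t3.png",cv2.resize(d["pixels"][150:320,120:320,::-1],None,fx=3,fy=3))
E
```

```text
t 7.7 shift [-0.0079  0.0002  0.0003] rot [-0.     0.     0.001] F [-0.1 -0.3 -0.6] now rel -0.0582 0.0349 0.0183 gap 0.45
0.012 area 273.0 ends [(np.float64(-0.0239), np.float64(-0.1049)), (np.float64(0.0123), np.float64(-0.1086))]
0.023 area 273.0 ends [(np.float64(-0.0243), np.float64(-0.1056)), (np.float64(0.0115), np.float64(-0.1093))]
0.028 area 273.0 ends [(np.float64(-0.0245), np.float64(-0.106)), (np.float64(0.0112), np.float64(-0.1097))]
0.012 area 487.0 ends [(np.float64(0.0126), np.float64(-0.0534)), (np.float64(0.0973), np.float64(-0.051))]
0.023 area 487.0 ends [(np.float64(0.0119), np.float64(-0.0547)), (np.float64(0.0958), np.float64(-0.0523))]
0.028 area 487.0 ends [(np.float64(0.0116), np.float64(-0.0552)), (np.float64(0.0951), np.float64(-0.0529))]
0.012 area 895.0 ends [(np.float64(-0.1201), np.float64(0.01)), (np.float64(0.1129), np.float64(0.0033))]
0.023 area 895.0 ends [(np.float64(-0.1196), np.float64(0.0081)), (np.float64(0.1112), np.float64(0.0015))]
0.028 area 895.0 ends [(np.float64(-0.1194), np.float64(0.0073)), (np.float64(0.1104), np.float64(0.0007))]
```

View pics/t3.png

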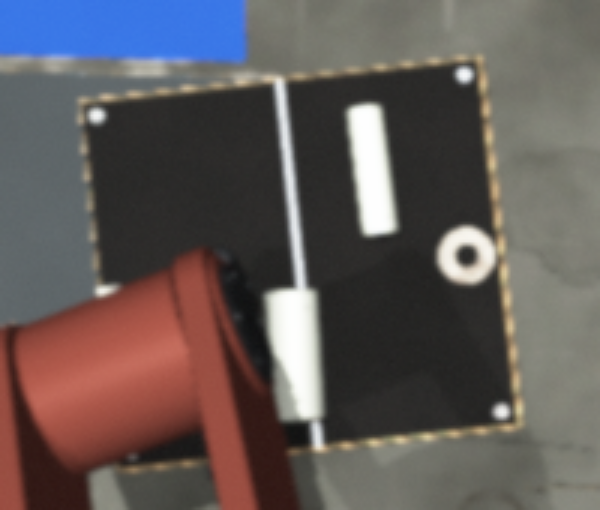

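The thick bar is nearly on the line (crop centre (296,355), line about (307,355)). It merges with the line in the mask, so I cut the line off with a morphological opening.

```bash
cat >> look.py <<'E'
def bars(t,k=7):
    px=t["pixels"];w=np.zeros(px.shape[:2],np.uint8);w[170:300,158:265]=(px[170:300,158:265].min(2)>110)
    w=cv2.morphologyEx(w,cv2.MORPH_OPEN,np.ones((k,k)))
    t0=dict(np.load("top0.npz"));L=max(blobs(t0,TB),key=lambda b:max(b[2][1]))[2];P=cv2.boxPoints(L);P=P[P[:,1].argsort()]
    e0,e1=plane(t0,P[2:].mean(0),.012),plane(t0,P[:2].mean(0),.012);u=(e1-e0)/np.linalg.norm(e1-e0);n=np.array([-u[1],u[0],0]);mid=(e0+e1)/2
    for c in cv2.findContours(w,0,1)[0]:
        if cv2.contourArea(c)<200: continue
        r=cv2.minAreaRect(c);P=cv2.boxPoints(r);P=P[P[:,1].argsort()]
        h=.028 if min(r[1])>14 else .023
        E=[plane(t,P[i:i+2].mean(0),h)-mid for i in(2,0)]
        print(h,"size",np.round(r[1],1),"ends x",[(e@u).round(4) for e in E],"y",[(e@n).round(4) for e in E],"tilt",((E[1]-E[0])@n/((E[1]-E[0])@u)).round(3))
E
python3 - <<'E'
from look import *
bars(dict(np.load("top0.npz")));print();bars(bot.snapshot("top"))
E
```

```text
0.028 size [44.4 17.8] ends x [np.float64(-0.0974), np.float64(-0.0139)] y [np.float64(0.0621), np.float64(0.0581)] tilt -0.049
0.023 size [43.3 12.4] ends x [np.float64(0.0122), np.float64(0.0945)] y [np.float64(-0.0547), np.float64(-0.0533)] tilt 0.017

0.028 size [43.7 17. ] ends x [np.float64(-0.0983), np.float64(-0.0162)] y [np.float64(0.0079), np.float64(0.0038)] tilt -0.05
0.023 size [43.3 12.4] ends x [np.float64(0.0122), np.float64(0.0945)] y [np.float64(-0.0547), np.float64(-0.0533)] tilt 0.017
```

In the tool's units: -0.1 m / 0.8 = -0.125, -0.05 m / 0.8 = -0.0625.

Call:
run_rows --deltas '[{"trans":[-0.0019,0,0],"finger_gap":0.45},{"trans":[-0.0038,0,0],"finger_gap":0.45},{"trans":[-0.0056,0,0],"finger_gap":0.45},{"trans":[-0.0075,0,0],"finger_gap":0.45},{"trans":[-0.0075,0,0],"finger_gap":0.45},{"trans":[0.0038,0,0],"finger_gap":0.45},{"trans":[0.0125,0,0],"finger_gap":0.45},{"trans":[0.025,0,0],"finger_gap":0.45},{"trans":[0.0438,0,0],"finger_gap":0.45},{"trans":[0.0438,0,-0.0625],"finger_gap":0.45},{"trans":[0.0438,0,-0.125],"finger_gap":0.45},{"trans":[0.0438,0,-0.125],"finger_gap":0.45}]'

```text
t: 9.0
tcp_pos: [0.4862, 0.3208, 0.1268]
tool_rot: [[-0.134, 0.991, 0.014], [0.991, 0.134, 0.008], [0.006, 0.015, -1.0]]
wrist_force: [1.1, 0.3, 0.9]
finger_gap: 0.45
grasp_force: 0.0
```

```bash
python3 - <<'E'
from look import *
bars(bot.snapshot("top"))
E
python3 go.py .053 -.115 .118
```

```text
0.028 size [44.6 17.2] ends x [np.float64(-0.1005), np.float64(-0.0167)] y [np.float64(0.0017), np.float64(-0.0023)] tilt -0.047
0.023 size [43.2 12.5] ends x [np.float64(0.0123), np.float64(0.0945)] y [np.float64(-0.0544), np.float64(-0.0535)] tilt 0.012
t 9.05 shift [-0.1879  0.1068  0.006 ] rot [ 0.01  -0.004  0.002] F [0.3 0.3 0.1] now rel -0.0543 0.0726 0.1236 gap 0.45
```

The thick bar is centred (y≈0, tilt -0.05). Next is the thin bar, approached from the -y side and clear of the bush.

In the tool's units: -0.163 m / 0.8 = -0.2038, -0.12 m / 0.8 = -0.15.

Call:
run_rows --deltas '[{"trans":[-0.05,0.035,0],"finger_gap":0.45},{"trans":[-0.1,0.07,0],"finger_gap":0.45},{"trans":[-0.15,0.105,0],"finger_gap":0.45},{"trans":[-0.2038,0.1425,0],"finger_gap":0.45},{"trans":[-0.2038,0.1425,0],"finger_gap":0.45},{"trans":[-0.2038,0.1425,0],"finger_gap":0.45},{"trans":[-0.2038,0.1425,0],"finger_gap":0.45}]'

```text
t: 9.75
tcp_pos: [0.6136, 0.1708, 0.1169]
tool_rot: [[-0.133, 0.991, -0.003], [0.991, 0.133, 0.0], [0.001, -0.003, -1.0]]
wrist_force: [0.6, 0.1, -1.8]
finger_gap: 0.453
grasp_force: 0.0
```

```bash
python3 go.py .060 -.090 .06
```

```text
t 9.75 shift [0.0018 0.0057 0.0568] rot [-0.003 -0.001  0.002] F [ 0.6  0.1 -1.8] now rel 0.0545 -0.0919 0.1169 gap 0.45
```

In the tool's units: 0.08 m / 0.8 = 0.1, 0.06 m / 0.8 = 0.075.

Call:
run_rows --deltas '[{"trans":[0.0025,0.0063,0],"finger_gap":0.45},{"trans":[0.0025,0.0063,0.0375],"finger_gap":0.45},{"trans":[0.0025,0.0063,0.075],"finger_gap":0.45},{"trans":[0.0025,0.0063,0.1],"finger_gap":0.45},{"trans":[0.0025,0.0063,0.1],"finger_gap":0.45},{"trans":[0.0025,0.0063,0.1],"finger_gap":0.45}]'

```text
t: 10.35
tcp_pos: [0.6192, 0.1737, 0.0382]
tool_rot: [[-0.134, 0.991, -0.001], [0.991, 0.134, 0.0], [0.0, -0.001, -1.0]]
wrist_force: [0.5, -0.5, -0.8]
finger_gap: 0.451
grasp_force: 0.0
```

```bash
python3 go.py .060 -.090 .015; python3 - <<'E'
from look import *
bars(bot.snapshot("top"))
d=bot.snapshot("scene");cv2.imwrite("pics/s4.png",cv2.resize(d["pixels"][220:400,180:400,::-1],None,fx=3,fy=3))
E
```

```text
t 10.35 shift [-0.0003 -0.0004  0.0232] rot [-0.001 -0.     0.003] F [ 0.5 -0.5 -0.8] now rel 0.0605 -0.0897 0.0382 gap 0.45
```

View pics/s4.png

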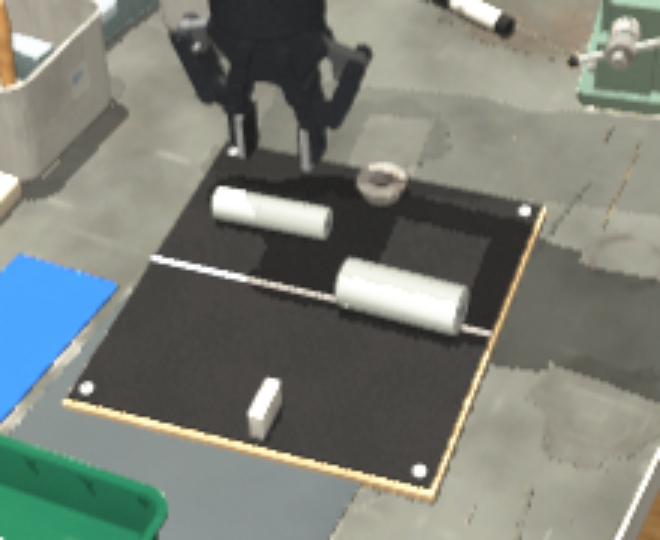

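The fingertips (crop (240,155) and (312,165)) are behind the thin bar (270,213) and clear of the bush (383,183). The thick bar sits on the line. I descend and push.

In the tool's units: 0.022 m / 0.8 = 0.0275, 0.013 m / 0.8 = 0.0163.

Call:
run_rows --deltas '[{"trans":[0,0,0.01],"finger_gap":0.45},{"trans":[0,0,0.0188],"finger_gap":0.45},{"trans":[0,0,0.025],"finger_gap":0.45},{"trans":[0,0,0.0275],"finger_gap":0.45},{"trans":[0,0,0.0275],"finger_gap":0.45},{"trans":[0.005,0,0.0275],"finger_gap":0.45},{"trans":[0.0088,0,0.0275],"finger_gap":0.45},{"trans":[0.0113,0,0.0275],"finger_gap":0.45},{"trans":[0.0138,0,0.0275],"finger_gap":0.45},{"trans":[0.0163,0,0.0275],"finger_gap":0.45},{"trans":[0.0188,0,0.0275],"finger_gap":0.45},{"trans":[0.0213,0,0.0275],"finger_gap":0.45}]'

```text
t: 11.65
tcp_pos: [0.6176, 0.1895, 0.0164]
tool_rot: [[-0.133, 0.991, 0.0], [0.991, 0.133, -0.0], [-0.0, 0.0, -1.0]]
wrist_force: [0.7, 0.1, 0.4]
finger_gap: 0.45
grasp_force: 0.0
```

Call:
run_rows --deltas '[{"trans":[0.0025,0,0],"finger_gap":0.45},{"trans":[0.005,0,0],"finger_gap":0.45},{"trans":[0.0075,0,0],"finger_gap":0.45},{"trans":[0.01,0,0],"finger_gap":0.45},{"trans":[0.0125,0,0],"finger_gap":0.45},{"trans":[0.015,0,0],"finger_gap":0.45},{"trans":[0.0175,0,0],"finger_gap":0.45},{"trans":[0.02,0,0],"finger_gap":0.45},{"trans":[0.0225,0,0],"finger_gap":0.45},{"trans":[0.025,0,0],"finger_gap":0.45},{"trans":[0.0275,0,0],"finger_gap":0.45},{"trans":[0.0275,0,0],"finger_gap":0.45}]'

```text
t: 12.85
tcp_pos: [0.6146, 0.2116, 0.0163]
tool_rot: [[-0.133, 0.991, 0.0], [0.991, 0.133, 0.0], [0.0, 0.0, -1.0]]
wrist_force: [0.0, 0.9, -0.6]
finger_gap: 0.45
grasp_force: 0.0
```

```bash
python3 go.py .060 -.024 .016; python3 - <<'E'
from look import *
d=bot.snapshot("top");bars(d)
cv2.imwrite("pics/t5.png",cv2.resize(d["pixels"][150:320,120:320,::-1],None,fx=3,fy=3))
E
```

```text
t 12.85 shift [ 0.0276 -0.0008  0.0003] rot [ 0.    -0.     0.001] F [ 0.   0.9 -0.6] now rel 0.0609 -0.0516 0.0163 gap 0.45
```

View pics/t5.png

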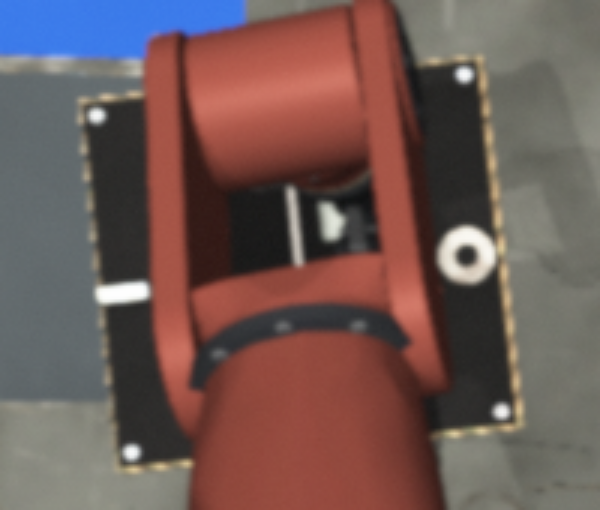

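The arm hides most of the board from above, with the bar's end visible at crop (330,220) near the line at (295,220). I push on, a little short, then back off and measure.

In the tool's units: 0.0235 m / 0.8 = 0.0294, 0.022 m / 0.8 = 0.0275.

Call:
run_rows --deltas '[{"trans":[0.0025,0,0],"finger_gap":0.45},{"trans":[0.005,0,0],"finger_gap":0.45},{"trans":[0.0075,0,0],"finger_gap":0.45},{"trans":[0.01,0,0],"finger_gap":0.45},{"trans":[0.0125,0,0],"finger_gap":0.45},{"trans":[0.015,0,0],"finger_gap":0.45},{"trans":[0.0175,0,0],"finger_gap":0.45},{"trans":[0.02,0,0],"finger_gap":0.45},{"trans":[0.0225,0,0],"finger_gap":0.45},{"trans":[0.025,0,0],"finger_gap":0.45},{"trans":[0.0275,0,0],"finger_gap":0.45},{"trans":[0.0294,0,0],"finger_gap":0.45}]'

```text
t: 14.1
tcp_pos: [0.6115, 0.2347, 0.0163]
tool_rot: [[-0.133, 0.991, 0.0], [0.991, 0.133, 0.0], [0.0, 0.0, -1.0]]
wrist_force: [-0.3, -0.1, 0.4]
finger_gap: 0.452
grasp_force: 0.0
```

Call:
run_rows --deltas '[{"trans":[0.0013,0,0],"finger_gap":0.45},{"trans":[0.0013,0,0],"finger_gap":0.45},{"finger_gap":0.45},{"trans":[-0.0125,0,0],"finger_gap":0.45},{"trans":[-0.025,0,0],"finger_gap":0.45},{"trans":[-0.025,0,-0.0625],"finger_gap":0.45},{"trans":[-0.075,0,-0.1125],"finger_gap":0.45},{"trans":[-0.1375,0,-0.1125],"finger_gap":0.45},{"trans":[-0.1875,0,-0.1125],"finger_gap":0.45},{"trans":[-0.1875,0,-0.1125],"finger_gap":0.45}]'

```text
t: 15.1
tcp_pos: [0.6328, 0.0793, 0.1075]
tool_rot: [[-0.126, 0.992, 0.002], [0.992, 0.126, -0.003], [-0.003, 0.002, -1.0]]
wrist_force: [-0.8, 0.5, 0.1]
finger_gap: 0.451
grasp_force: 0.0
```

```bash
python3 go.py .060 -.042 .016; python3 - <<'E'
from look import *
d=bot.snapshot("top");bars(d)
cv2.imwrite("pics/t6.png",cv2.resize(d["pixels"][150:320,120:320,::-1],None,fx=3,fy=3))
E
```

```text
t 15.1 shift [ 0.1434 -0.0025  0.0911] rot [ 0.002  0.003 -0.005] F [-0.8  0.5  0.1] now rel 0.0615 -0.1851 0.1075 gap 0.45
0.028 size [45.4 17.7] ends x [np.float64(-0.1005), np.float64(-0.0153)] y [np.float64(0.0022), np.float64(-0.0021)] tilt -0.05
0.023 size [44.  12.7] ends x [np.float64(0.0104), np.float64(0.094)] y [np.float64(-0.0054), np.float64(-0.0039)] tilt 0.018
```

View pics/t6.png

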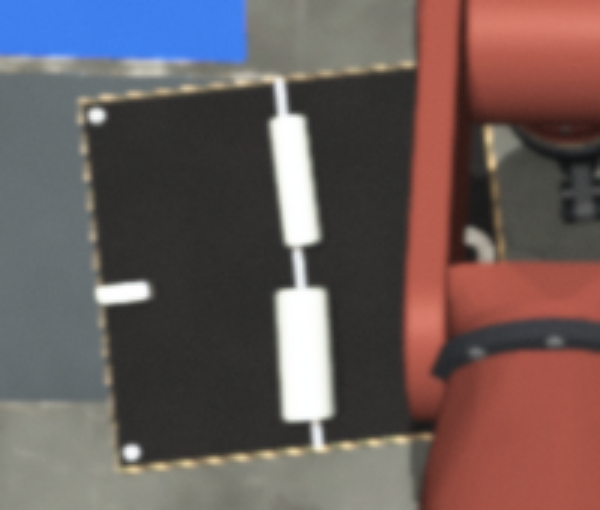

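Both bars lie on the line. The thin one is 4.7 mm short (-y side) and within tolerance, so a small nudge will centre it.

In the tool's units: 0.138 m / 0.8 = 0.1725, 0.1 m / 0.8 = 0.125, -0.005 rad / 3.1416 = -0.0016.

Call:
run_rows --deltas '[{"rotvec":[0,0,-0.0016],"trans":[0.0625,-0.0025,0],"finger_gap":0.45},{"rotvec":[0,0,-0.0016],"trans":[0.125,-0.0025,0],"finger_gap":0.45},{"rotvec":[0,0,-0.0016],"trans":[0.1725,-0.0025,0],"finger_gap":0.45},{"rotvec":[0,0,-0.0016],"trans":[0.1725,-0.0025,0],"finger_gap":0.45},{"rotvec":[0,0,-0.0016],"trans":[0.1725,-0.0025,0],"finger_gap":0.45},{"rotvec":[0,0,-0.0016],"trans":[0.1725,-0.0025,0.05],"finger_gap":0.45},{"rotvec":[0,0,-0.0016],"trans":[0.1725,-0.0025,0.0875],"finger_gap":0.45},{"rotvec":[0,0,-0.0016],"trans":[0.1725,-0.0025,0.1063],"finger_gap":0.45},{"rotvec":[0,0,-0.0016],"trans":[0.1725,-0.0025,0.1138],"finger_gap":0.45},{"rotvec":[0,0,-0.0016],"trans":[0.1725,-0.0025,0.1138],"finger_gap":0.45},{"rotvec":[0,0,-0.0016],"trans":[0.1725,-0.0025,0.1138],"finger_gap":0.45}]'

```text
t: 16.25
tcp_pos: [0.6127, 0.2223, 0.0169]
tool_rot: [[-0.137, 0.991, 0.003], [0.991, 0.137, 0.001], [0.0, 0.003, -1.0]]
wrist_force: [0.3, 0.8, 0.1]
finger_gap: 0.45
grasp_force: 0.0
```

```bash
python3 go.py .060 -.0235 .016
```

```text
t 16.25 shift [ 0.0172 -0.0003  0.0009] rot [ 0.003 -0.     0.005] F [0.3 0.8 0.1] now rel 0.0604 -0.0407 0.0169 gap 0.45
```

In the tool's units: 0.017 m / 0.8 = 0.0213, 0.016 m / 0.8 = 0.02.

Call:
run_rows --deltas '[{"trans":[0.005,0,0],"finger_gap":0.45},{"trans":[0.01,0,0],"finger_gap":0.45},{"trans":[0.0138,0,0],"finger_gap":0.45},{"trans":[0.0163,0,0],"finger_gap":0.45},{"trans":[0.0181,0,0],"finger_gap":0.45},{"trans":[0.02,0,0],"finger_gap":0.45},{"trans":[0.0213,0,0],"finger_gap":0.45},{"trans":[0.0213,0,0],"finger_gap":0.45},{"trans":[0.0213,0,0],"finger_gap":0.45}]'

```text
t: 17.15
tcp_pos: [0.6088, 0.2391, 0.0152]
tool_rot: [[-0.137, 0.991, -0.0], [0.991, 0.137, -0.0], [0.0, -0.0, -1.0]]
wrist_force: [0.3, -1.1, 0.2]
finger_gap: 0.451
grasp_force: 0.0
```

```bash
python3 go.py .060 -.0235 .016
```

```text
t 17.15 shift [-0.      0.0013 -0.0008] rot [-0.    -0.     0.006] F [ 0.3 -1.1  0.2] now rel 0.0587 -0.0235 0.0152 gap 0.45
```

Call:
run_rows --deltas '[{"trans":[-0.0063,0,0],"finger_gap":0.45},{"trans":[-0.0188,0,0],"finger_gap":0.45},{"trans":[-0.025,0,-0.0125],"finger_gap":0.45},{"trans":[-0.025,0,-0.075],"finger_gap":0.45},{"trans":[-0.075,0,-0.125],"finger_gap":0.45},{"trans":[-0.1375,0,-0.125],"finger_gap":0.45},{"trans":[-0.1875,0,-0.125],"finger_gap":0.45},{"trans":[-0.1875,0,-0.125],"finger_gap":0.45},{"trans":[-0.1875,0,-0.125],"finger_gap":0.45}]'

```text
t: 18.05
tcp_pos: [0.6298, 0.089, 0.1162]
tool_rot: [[-0.134, 0.991, 0.001], [0.991, 0.134, 0.001], [0.0, 0.001, -1.0]]
wrist_force: [-0.4, 0.4, 0.5]
finger_gap: 0.452
grasp_force: 0.0
```

```bash
python3 - <<'E'
from look import *
bars(bot.snapshot("top"))
E
```

```text
0.028 size [45.4 17.7] ends x [np.float64(-0.1005), np.float64(-0.0153)] y [np.float64(0.002), np.float64(-0.002)] tilt -0.047
0.023 size [44.8 12.6] ends x [np.float64(0.0091), np.float64(0.0942)] y [np.float64(-0.0016), np.float64(0.0004)] tilt 0.024
```

```bash
python3 -c "
from cell import bot
print(bot.finish_job())"
```

```text
the job is handed in; nothing more can be done
None
```

I pushed the thick bar and then the thin bar onto the line from behind, with the tips below axis height. I last measured both within about 1 mm of the line and 0.05 rad of parallel, and handed the job in at 18 s; no verdict came back, and I couldn't see the plain bars turning.

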